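# Present a calibrated thermometer to the inspection camera

### The arm

A 6-joint arm with a two-finger parallel gripper is mounted at the origin on the work surface. World frame = base frame: x ahead of the robot, y to its left, z up, the work surface at z = 0. Lengths are in m, angles in degrees, forces in N, time in s.
With the tool pointing down it reaches from about 0.275 to 0.825 m from the base axis. Payload 4.9 kg.
Tool frame: the origin (TCP) lies at the very end of the fingers, on their centre line; the grasp point (between the pads) lies 19 mm behind it; z points along the fingers, y is the line along which they close (so a half turn about z gives the same grasp; the last joint's range is limited). The gripper opens to 85 mm and grips with 20 to 120 N. Pads are 22 mm wide; open, the fingers measure 114 mm over their backs; the gripper's body (76 mm by 85 mm) begins 54 mm behind the grasp point. The pads swing forward as they close: fully open they stand 13 mm farther back than shut.
Start: joints at [-74.553, 18.69, -11.035, 60.275, 0, 82.311], TCP at [0.216, -0.506, 0.231] pointing down, gripper open.
Joint ranges: [-152.03, 152.03], [-55.5, 102.48], [-74.3, 77.21], [-110.64, 120.58], [-84.22, 78.4], [-180, 180]. Speed limits (degrees/s): [147.25, 147.25, 180, 180, 180, 180].

### API

Orientations are given as a 3x3 rotation matrix whose columns are the frame's x, y, z axes.
In Python, from plant import bot, eoat, inverse_kinematics, imaging gives the robot as it stands. The module is installed in compiled form; this text tells all that it offers. Calls block until the motion is done:
- bot.move_ptp(position, orientation): joint-space move of the TCP to a pose.
- bot.move_linear(position, rot=None, v=0.15): straight line of the TCP; rot=None keeps the orientation; v is the mean speed in m/s.
- bot.goto_joints(angles): joint-space move.
- eoat.gripper_to(opening, grasp_force=None): opening from 0.0 (shut) to 1.0 (fully open); grasp_force is the grip in N (None keeps the last); returns when the fingers have stopped.
- bot.wait(seconds).
- inverse_kinematics(position, orientation): joint angles nearest the present ones, or None.
- bot.get_state(): the state.
- imaging.get_image(name): name is "side" or "top" or "wrist"; returns a dict with "img" (480x640x3 uint8, red, green, blue), "z_map" (480x640 float32, m along the optical axis (not along the pixel's ray), 0 where there is no reading), "fx", "fy", "cx", "cy" (pixels), "k1" (the pictures are not rectified: a ray, as slopes to the right and down, at radius r is drawn at 1 + k1 r^2 times it, then the intrinsics apply), "T" (4x4, takes a point from camera to world coordinates); the wrist camera has in their place "T_tool_cam" (4x4, takes a point from camera to tool coordinates, whose origin is the TCP and whose axes are the flange's). Camera axes: x right, y down, z forward; pixel columns grow to the right and rows downward; lengths in m; the calibration is good to about 2 mm. A picture is of the moment at which its call begins: read the wrist's pose just before it.
A pose or a line that the arm cannot do raises bot.PlanningError and nothing moves.
- bot.sign_off(): hands the job in; it is judged then, once.
The state is a dict: "clock": time; "joints": joint angles; "dq": joint speeds; "effort": joint torques, N m; "tool_pos": TCP position; "orientation": TCP orientation; "ft_force": force on the tool from outside, world axes, zero at the start; "wrist_torque": the same for the moment, N m; "opening": opening from 0.0 (shut) to 1.0 (fully open); "grip_force": force on a finger pad.
Only numpy, scipy, OpenCV 4.12 (cv2) and the standard library are available. Lean on these libraries where they do the work, as an engineer would, in place of code of your own. Each camera call takes 0.05 s, during which the arm holds its last target. There are 200 camera calls.

### The job

The yellow-capped thermometer has finished its calibration and needs its record picture: draw it straight up out of the dry-block calibrator without levering its stem in the well, and hold it in the air before the inspection camera, upright with the stem down, its display squarely facing the lens and the middle of the display on the lens axis, 12 cm in front of the lens. Finish while still holding it there, motionless in the gripper alone; leave the other two thermometers in their wells and the tape and the marker where they lie.

Things in the scene. Friction and masses are not known exactly. Their poses are not given: they have to be found in the camera images.
- yellow_cap (a point): Middle of the yellow cap, where to grasp the thermometer to be shown. Cap 16 mm thick (own x), 22 wide (y), 40 high (z); this point is on the stick's long axis, 20 mm below its top, 167 above the stem's tip, at the start 82 above the calibrator's top. Own z points up the stick, display towards own -x. A 6 mm wide steel pocket clip stands 4 mm off the cap's back (+x): display is opposite the clip.
- yellow_display (a point): Middle of the display (green glass in a black frame 18 mm wide, 30 high) on the -x face of the yellow-capped thermometer: 8 mm in front (-x) of the long axis, 120 above the stem's tip, 47 below the cap's middle. Same axes as yellow_cap. At the start it looks towards the robot, turned anything from 20 degrees away from the camera to 70 degrees towards the camera's side.
- yellow_tip (a point): Lower end of the yellow-capped thermometer's stem, on the long axis; at the start 85 mm below the calibrator's top, inside the well (well 92 mm deep).
- blue_cap (a point): Middle of the cap of the blue-capped thermometer, built like the yellow one; stays in its well.
- red_cap (a point): Middle of the cap of the red-capped thermometer, built like the yellow one; stays in its well.
- yellow: The yellow-capped pen thermometer, 187 mm long, about 60 g, standing stem down in a well. Origin at the stem's tip, z up. From the bottom: steel stem 6 mm thick, 85 long; black collar 22 across, 6 high, resting on the calibrator's top; flat white body 14 thick (x), 22 wide (y), 56 high, display on its -x face; yellow cap 40 high. It may be turned about its axis in the well.
- dryblock: Dry-block calibrator, fixed: grey housing 170 mm deep (x), 230 wide (y), panel at -x. Its aluminium top, 110 mm above the bench, has three wells 10 mm wide in a row along its y (y = -75, 0, 75, x = -22 mm), each holding one thermometer with 2 mm play all round; which is where varies. Carrying handle at x = 45, up to 117 mm high. Origin: centre of underside, on the bench.
- camhead: Inspection camera: blue housing, black lens in a ring light 68 mm across, clamped level on a steel column (20 mm thick, top 276 mm above the bench) on a dark base plate 150 x 130 x 14 mm. Fixed; place and height vary. Origin on the column's axis at the lens axis's height; it looks along own -x, z up. It reaches 34 mm above and below the lens axis.
- lens (a point): Centre of the lens's front glass, 115 mm in front (-x) of the column's axis. Same axes as camhead.
- focus (a point): The place for the picture: the point on the lens axis 120 mm in front (-x) of the lens's front, in the empty air. Same axes as camhead.
- tape: Bystander: roll of masking tape lying flat, 90 mm across, 24 mm high; origin at the centre of its underside.
- marker_mid (a point): Bystander: middle of a green-capped marker pen lying on the bench, 135 mm long (along its x), 17 mm thick.

How it is judged:
By the outcome, as a careful person would: the job done as asked, in the order asked, and still so for the second after the job is handed in, while the arm keeps its last pose, push and grip.
It also fails if it takes over 35 s, if anything falls off the work surface, if the arm or the gripper's body presses on something with over 40 N, if the wrist force passes 120 N, or if a joint passes its speed limit or range.

## Working session

There is one attempt and no reset: what is moved stays moved. The work goes in short steps, each a Python script; the robot and the scene stay as the last script left them, time stands still between calls to the robot, and variables do not carry over. Pictures are saved under pics/ and viewed, at most 10 in all, crops included, and the job is handed in when it is done.

```bash
mkdir -p pics; cat > h.py <<'E'
import numpy as np, cv2, pickle
from plant import bot, eoat, inverse_kinematics, imaging
def grab(n):
    s=bot.get_state(); d=imaging.get_image(n)
    if n=="wrist":
        T=np.eye(4);T[:3,:3]=s["orientation"];T[:3,3]=s["tool_pos"];d["T"]=T@d["T_tool_cam"]
    return d
def ray(d,u,v):
    x=(np.asarray(u,float)-d["cx"])/d["fx"];y=(np.asarray(v,float)-d["cy"])/d["fy"]
    x0,y0=x,y
    for _ in range(20):
        f=1+d["k1"]*(x0**2+y0**2);x0,y0=x/f,y/f
    r=np.stack([x0,y0,np.ones_like(x0)],-1)
    return d["T"][:3,3],r@d["T"][:3,:3].T
def pts(d,mask=None):
    z=d["z_map"];m=z>0
    if mask is not None:m&=mask
    v,u=np.nonzero(m);o,r=ray(d,u,v);return o+r*z[v,u][:,None],u,v
def proj(d,p):
    q=np.linalg.inv(d["T"])@np.append(p,1);x,y=q[:2]/q[2];f=1+d["k1"]*(x*x+y*y)
    return d["fx"]*x*f+d["cx"],d["fy"]*y*f+d["cy"]
def save(d,n): cv2.imwrite(n,d["img"][:,:,::-1])
E
python3 - <<'E'
from h import *
for n in("side","top"):
    d=grab(n);pickle.dump(d,open(n+".pkl","wb"));save(d,f"pics/{n}0.png");print(n,d["T"].round(3),d["fx"],d["k1"],d["cx"],d["cy"])
print(bot.get_state())
E
```

```text
side [[-0.829 -0.408  0.384  0.119]
 [-0.56   0.6   -0.571  0.598]
 [ 0.003 -0.688 -0.726  0.978]
 [ 0.     0.     0.     1.   ]] 503.6963507521446 -0.1427187797340659 318.6434868608182 242.1857563390175
top [[ 0.003 -0.989  0.15   0.433]
 [-1.    -0.002  0.006 -0.062]
 [-0.006 -0.15  -0.989  1.034]
 [ 0.     0.     0.     1.   ]] 484.01476260883913 -0.0752594791492114 317.5473819750229 240.52643914729762
{'clock': 0.1, 'joints': array([-7.45532194e+01,  1.87312584e+01, -1.10875795e+01,  6.02742804e+01,
        2.81536365e-04,  8.23098213e+01]), 'dq': array([ 0.0010212 , -0.08579677,  0.15797558,  0.01943719,  0.05627463,
       -0.09333445]), 'effort': array([ 5.90090622e-04, -4.44240797e+01,  2.63036692e+01,  7.83440075e-03,
       -1.53671240e-04,  5.56262918e-06]), 'tool_pos': array([ 0.21597023, -0.50524106,  0.23053989]), 'orientation': array([[ 9.19568273e-01,  3.92930028e-01, -4.28129975e-04],
       [ 3.92930199e-01, -9.19566964e-01,  1.56782275e-03],
       [ 2.22350457e-04, -1.60994526e-03, -9.99998679e-01]]), 'ft_force': array([-0.4120246 , -0.44137775, -0.78770946]), 'wrist_torque': array([0.05198213, 0.00201512, 0.02241992]), 'grip_force': 0.0, 'opening': 1.0012537081183701}
```

View pics/side0.png

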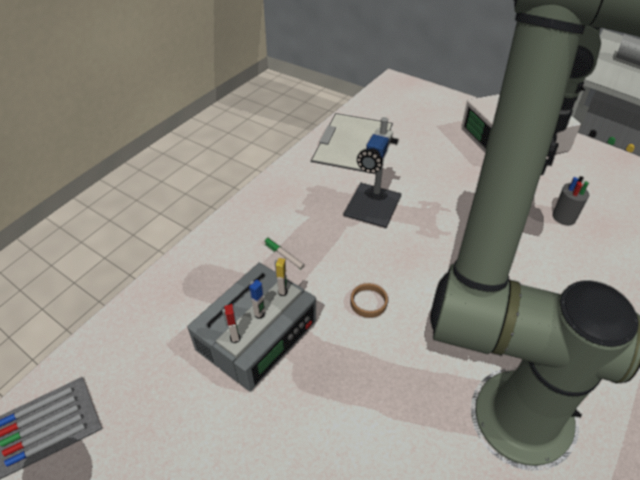

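View pics/top0.png

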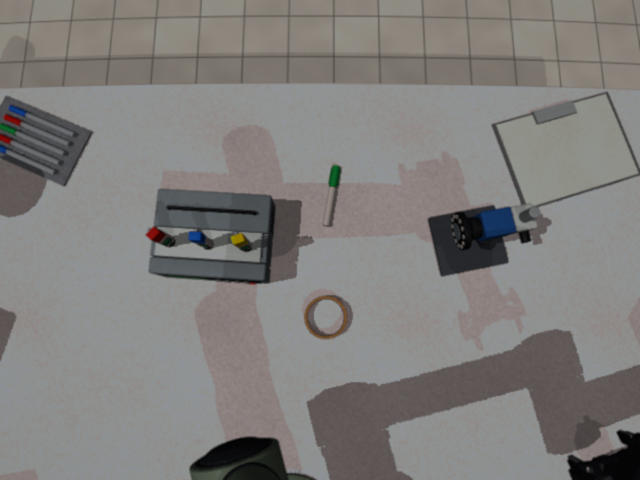

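Side view: the yellow cap is at about (281,268) in the −y end well, and the inspection camera's lens is at (370,160). Top view: yellow (241,241), blue (200,239), red (158,236). The camera head's ring is at (460,230) with its column at (532,213), so it looks towards +y.

```bash
python3 - <<'E'
from h import *
for n in("side","top"):
    d=pickle.load(open(n+".pkl","rb"));hsv=cv2.cvtColor(d["img"],cv2.COLOR_RGB2HSV);H,S,V=hsv[...,0].astype(int),hsv[...,1],hsv[...,2]
    P,u,v=pts(d);g=np.full((480,640,3),np.nan);g[v,u]=P
    Z=g[...,2]
    for c,m in dict(yel=(abs(H-25)<7)&(S>150)&(Z>.12),blue=(abs(H-112)<12)&(S>120)&(Z>.12),red=((H<6)|(H>174))&(S>150)&(Z>.12)).items():
        k,l,st,ce=cv2.connectedComponentsWithStats(m.astype(np.uint8))
        for i in range(1,k):
            if st[i,4]>25:
                q=g[l==i];print(n,c,st[i,4],ce[i].round(1),np.nanmedian(q,0).round(4),np.nanpercentile(q[:,2],[2,98]).round(3))
    # all points around camera head
    m=(g[...,1]<-.2)&(g[...,0]>.35)&(Z>.12)&(Z<.32);q=g[m]
    print(n,"head",len(q),q.min(0),q.max(0))
    # column top z~.276
    q=g[m&(Z>.266)];print("coltop",len(q),q.mean(0) if len(q) else 0)
    # dryblock top
    m=(abs(Z-.11)<.008)&(g[...,1]>-.1);q=g[m].astype(np.float32)
    r=cv2.minAreaRect(q[:,:2]*1000);print("block",r,np.median(q[:,2]))
    c=cv2.resize(d["img"][180:300,420:560] if n=="top" else d["img"][100:240,330:420],None,fx=5 if n=="top" else 4,fy=5 if n=="top" else 4,interpolation=cv2.INTER_CUBIC)
    c2=cv2.resize(d["img"][240:360,180:330],(700,560),interpolation=cv2.INTER_CUBIC)
    cv2.imwrite(f"pics/{n}_c.png",c[:,:,::-1])
E
```

```text
side yel 114 [280.1 267.3] [0.5552 0.0903 0.2054] [0.181 0.214]
side blue 260 [378. 144.] [ 0.578  -0.3493  0.239 ] [0.221 0.243]
side blue 32 [574.2 181.6] [ 0.1142 -0.6551  0.1304] [0.121 0.14 ]
side blue 176 [255.6 289.5] [0.5592 0.1621 0.205 ] [0.178 0.213]
side red 36 [578.1 185.7] [ 0.1003 -0.6402  0.1336] [0.121 0.142]
side red 129 [229.5 314. ] [0.5624 0.2368 0.2099] [0.178 0.215]
side head 4361 [ 0.41705552 -0.99270393  0.12000054] [ 2.33996044 -0.23802274  0.319752  ]
coltop 356 [ 2.07098571 -0.3673512   0.28476018]
block ((298.7662353515625, 132.10733032226562), (771.5704345703125, 248.4562225341797), 5.014484405517578) 0.10577389
top yel 153 [238.6 239.7] [0.5582 0.0804 0.2119] [0.181 0.216]
top blue 946 [495.5 223.2] [ 0.5835 -0.3563  0.2393] [0.208 0.243]
top blue 163 [196.6 237.1] [0.5626 0.1539 0.2115] [0.176 0.216]
top red 167 [155.4 234.5] [0.5682 0.2285 0.2114] [0.177 0.216]
top head 2600 [ 0.54153124 -0.42895085  0.18443176] [ 0.61841831 -0.2899233   0.27881928]
coltop 119 [ 0.59469349 -0.40587261  0.27497719]
block ((587.4768676757812, 155.0839080810547), (228.1444854736328, 170.8760223388672), 86.53390502929688) 0.105777286
```

```bash
python3 - <<'E'
from h import *
d=grab("wrist");print(d["T_tool_cam"].round(4),d["fx"],d["k1"])
d=pickle.load(open("top.pkl","rb"))
P,u,v=pts(d);g=np.full((480,640,3),np.nan);g[v,u]=P
hsv=cv2.cvtColor(d["img"],cv2.COLOR_RGB2HSV);H=hsv[...,0].astype(int)
q=g[(abs(H-112)<12)&(hsv[...,1]>120)&(g[...,2]>.232)&(g[...,1]<-.2)].astype(np.float32)
print(len(q),q.min(0),q.max(0),cv2.minAreaRect(q[:,:2]*1000),np.median(q[:,2]))
z=np.array([0,0.,-1])
def R(y): 
    y=np.array([np.cos(y),np.sin(y),0]);return np.c_[np.cross(y,z),y,z]
for a in range(0,180,30):
    j=inverse_kinematics([.556,.08,.36],R(np.radians(a)));print(a,None if j is None else np.round(j,0))
# tilted looks at lens
for tilt in (20,40,60):
  t=np.radians(tilt);zz=np.array([0,-np.cos(t),-np.sin(t)])
  for s in(1,-1):
    x=np.array([s,0,0.]);Rm=np.c_[x,np.cross(zz,x),zz]
    p=np.array([.565,-.28,.21])-zz*.2
    j=inverse_kinematics(p,Rm);print(tilt,s,None if j is None else np.round(j,0))
E
```

```text
[[ 9.000e-04 -9.484e-01 -3.170e-01  8.210e-02]
 [ 1.000e+00  9.000e-04  0.000e+00 -5.000e-04]
 [ 2.000e-04 -3.170e-01  9.484e-01 -1.415e-01]
 [ 0.000e+00  0.000e+00  0.000e+00  1.000e+00]] 388.0645033331333 -0.03266547018632553
934 [ 0.19668199 -0.546907    0.23235083] [ 0.6093579  -0.29540667  0.40475786] ((413.94635009765625, -418.9870300292969), (436.9082946777344, 118.14651489257812), 20.381084442138672) 0.23976547
0 [ 1. 17.  6. 78.  0. 91.]
30 [ 1. 17.  6. 78.  0. 61.]
60 [ 1. 17.  6. 78.  0. 31.]
90 [ 1. 17.  6. 78.  0.  1.]
120 [  1.  17.   6.  78.   0. -29.]
150 [  1.  17.   6.  78.   0. -59.]
20 1 [  12.   38.   -6.   76.  -67. -149.]
20 -1 [ 12.  38.  -6.  76. -67.  31.]
40 1 [   3.   22.   -6.   66.  -50. -175.]
40 -1 [  3.  22.  -6.  66. -50.   5.]
60 1 [-10.  16.   2.  70. -29. 168.]
60 -1 [-10.  16.   2.  70. -29. -12.]
```

```bash
cat > look.py <<'E'
from h import *
def lookpose(target,hdir,t,back=.104):
    """tool z along horizontal hdir tilted down by t deg; tool x downwards-side sign s"""
    t=np.radians(t);h=np.append(np.array(hdir)/np.linalg.norm(hdir),0)
    z=h*np.cos(t)-np.array([0,0,np.sin(t)]);xd=-h*np.sin(t)-np.array([0,0,np.cos(t)])
    return np.array(target)-z*back,z,xd
E
python3 - <<'E'
from look import *
s=bot.get_state();R0=s["orientation"]
bot.move_linear(s["tool_pos"]+[0,0,.2],v=.3)
a=np.array([.2,-.98])
for t in(25,35,45,55):
    p,z,x=lookpose([.57,-.294,.21],a,t,.12)
    Rm=np.c_[x,np.cross(z,x),z]
    j=inverse_kinematics(p,Rm);print(t,None if j is None else j.round())
    if j is not None:
        bot.move_ptp(p+[0,0,.15],Rm) if inverse_kinematics(p+[0,0,.15],Rm) is not None else None
        bot.move_ptp(p,Rm);break
bot.wait(.2);d=grab("wrist");pickle.dump(d,open("lens.pkl","wb"));save(d,"pics/lens.png");s=bot.get_state();print(s["clock"],s["tool_pos"],s["ft_force"])
E
```

```text
25 [  1.  19. -36.  13. -63.  66.]
3.5833 [ 0.54928106 -0.18754904  0.26273241] [ 0.53375918 -0.7561928   0.01424374]
```

View pics/lens.png

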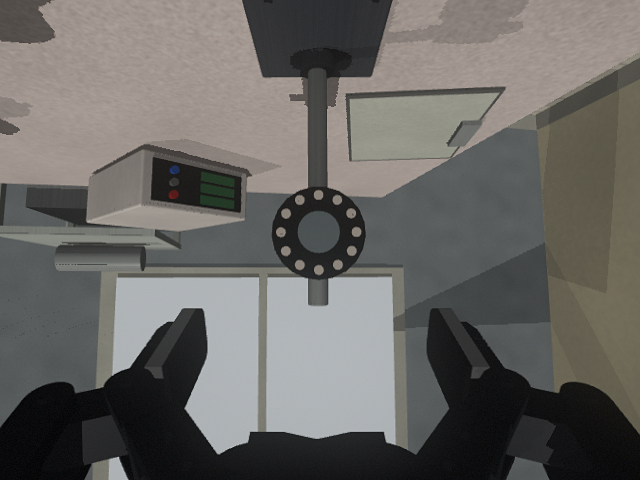

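The wrist picture, upside down, shows the ring light nearly head-on at about (319,232) with a radius of 46 px. The column is straight behind it at column 317. Next I'll fit the ring and move on to view the yellow thermometer.

```bash
python3 - <<'E'
from look import *
d=pickle.load(open("lens.pkl","rb"))
yy,xx=np.mgrid[:480,:640];rr=np.hypot(xx-319,yy-232)
zr=np.median(d["z_map"][(rr>28)&(rr<42)]);print("zr",zr)
m=((abs(d["z_map"]-zr)<.012)&(rr<60)).astype(np.uint8)
cs,_=cv2.findContours(m,cv2.RETR_EXTERNAL,cv2.CHAIN_APPROX_NONE);c=max(cs,key=cv2.contourArea)
el=cv2.fitEllipse(c);print(el)
P,u,v=pts(d,(rr>27)&(rr<43)&(abs(d["z_map"]-zr)<.012));
c0=P.mean(0);n=np.linalg.svd(P-c0)[2][2];n*=np.sign(n[1]);print("plane",c0,n,np.std((P-c0)@n),np.degrees(np.arctan2(n[1],n[0])))
o,r=ray(d,*el[0]);C=o+r*((c0-o)@n)/(r@n);print("ring centre",C)
P2,_,_=pts(d,(rr<15));print("glass along n rel ring",np.median((P2-c0)@n))
# light dots
V=d["img"].min(2);k,l,st,ce=cv2.connectedComponentsWithStats(((V>140)&(rr<44)&(rr>30)).astype(np.uint8));cc=ce[1:][st[1:,4]>20]
print(len(cc));o,r=ray(d,cc[:,0],cc[:,1]);D=o+r*(((c0-o)@n)/(r@n))[:,None];print("dots centre",D.mean(0),np.linalg.norm(D-D.mean(0),axis=1).round(4))
# blue housing & column from top
t=pickle.load(open("top.pkl","rb"));P,u,v=pts(t);g=np.full((480,640,3),np.nan);g[v,u]=P
hsv=cv2.cvtColor(t["img"],cv2.COLOR_RGB2HSV);H=hsv[...,0].astype(int)
q=g[(abs(H-112)<12)&(hsv[...,1]>120)&(abs(g[...,2]-.24)<.006)&(g[...,1]<-.2)&(g[...,0]>.5)].astype(np.float32)
print(cv2.minAreaRect(q[:,:2]*1000))
q=g[(g[...,2]>.27)&(g[...,2]<.282)&(g[...,1]<-.35)&(g[...,0]>.5)];print("col",np.nanmean(q,0),len(q),(q.max(0)+q.min(0))/2)
# yellow look
p,z,x=lookpose([.556,.08,.19],[1,0],60,.11);Rm=np.c_[x,np.cross(z,x),z]
s=bot.get_state();bot.move_linear(s["tool_pos"]+[0,.05,.15],v=.3)
bot.move_ptp(p+[0,0,.12],Rm);bot.move_ptp(p,Rm);bot.wait(.2)
d=grab("wrist");pickle.dump(d,open("yel.pkl","wb"));save(d,"pics/yel.png");s=bot.get_state();print(s["clock"],s["tool_pos"],s["joints"].round())
E
```

```text
zr 0.27748746
((318.1634216308594, 233.1365509033203), (92.20144653320312, 92.65887451171875), 94.9783935546875)
plane [ 0.57433554 -0.29615345  0.215364  ] [-1.98419689e-01  9.80117069e-01 -3.97961785e-04] 0.000820976335711077 101.44456288651683
ring centre [ 0.57374166 -0.29627331  0.21627391]
glass along n rel ring 0.002553005679580488
0
dots centre [nan nan nan] []
((583.1104736328125, -342.5327453613281), (46.84197235107422, 89.99575805664062), 6.801143169403076)
col [ 0.59513899 -0.40632578  0.27586225] 105 [ 0.59496214 -0.40679111  0.2746411 ]
6.3 [0.50249058 0.08001206 0.28755203] [  1.  -9. -42.  27.  -1.   1.]<stdin>:14: RuntimeWarning: Mean of empty slice.
  ret = um.true_divide(
```

View pics/yel.png

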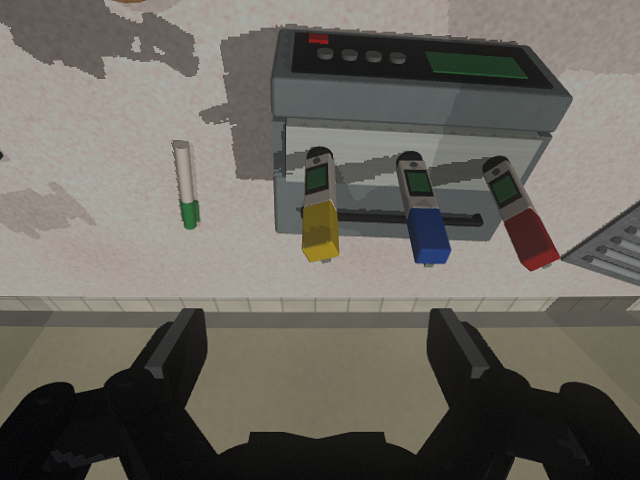

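The yellow cap is at about (321,232) with its display at (317,178), facing the robot almost head-on. The clip peeks out at (322,261) on the back. Blue is at (428,235), red at (533,240).

```bash
cat > cap.py <<'E'
from h import *
def facefit(d,box,hrange=None):
    """front-face line fit: yaw of outward normal + xy outline of the yellow cap"""
    hsv=cv2.cvtColor(d["img"],cv2.COLOR_RGB2HSV);H=hsv[...,0].astype(int)
    b=np.zeros((480,640),bool);b[box[1]:box[3],box[0]:box[2]]=1
    m=(abs(H-25)<8)&(hsv[...,1]>140)&b
    m=cv2.erode(m.astype(np.uint8),np.ones((3,3)))>0
    return m,*pts(d,m)
E
python3 - <<'E'
from cap import *
d=pickle.load(open("yel.pkl","rb"))
m,P,u,v=facefit(d,(290,180,350,275))
print(m.sum(),P.min(0),P.max(0),np.median(P,0))
hist=np.histogram(P[:,2],bins=12);print(hist[0],hist[1].round(3))
# RANSAC-ish plane: front face = points z below top by>4mm
V=d["img"].max(2);print("brightness",[(k,int(np.median(V[v[(v==k)],u[(v==k)]]))) for k in range(v.min(),v.max(),6)])
F=P[(P[:,2]<.208)]
for i in range(4):
    c=F.mean(0);n=np.linalg.svd(F-c)[2][2];n*=-np.sign(n[0]);e=(F-c)@n;F=F[abs(e)<2.5*e.std()]
print("front",c,n,e.std(),len(F),"yaw",np.degrees(np.arctan2(n[1],n[0])))
c2=F[:,:2].mean(0);n2=np.linalg.svd(F[:,:2]-c2)[2][1];n2*=-np.sign(n2[0]);t2=np.array([-n2[1],n2[0]])
s=(F[:,:2]-c2)@t2;print("2d yaw",np.degrees(np.arctan2(n2[1],n2[0])),"width",np.percentile(s,[1,99]))
print("axis est",c2+t2*(np.percentile(s,1)+np.percentile(s,99))/2-n2*.008)
T=P[P[:,2]>.2125];print("top",cv2.minAreaRect((T[:,:2]*1000).astype(np.float32)),len(T),np.median(T[:,2]))
x=cv2.resize(d["img"][140:270,280:380],None,fx=4.5,fy=4.5,interpolation=cv2.INTER_CUBIC);cv2.imwrite("pics/yelc.png",x[:,:,::-1])
# display green glass & frame contour
hsv=cv2.cvtColor(d["img"],cv2.COLOR_RGB2HSV)
sub=((hsv[...,2]<110)).astype(np.uint8);sub[:150]=0;sub[:, :300]=0;sub[:,340:]=0;sub[205:]=0
k,l,st,ce=cv2.connectedComponentsWithStats(sub);print(st,ce)
# body front: white+display points with z .12-.18
b=np.zeros((480,640),bool);b[166:198,308:328]=1
Q,uu,vv=pts(d,b);q=Q[:,:2];c=q.mean(0)
for i in range(4):
    c=q.mean(0);n=np.linalg.svd(q-c)[2][1];n*=-np.sign(n[0]);e=(q-c)@n;q=q[abs(e)<2.5*e.std()]
print("body yaw",np.degrees(np.arctan2(n[1],n[0])),e.std(),len(q),c)
E
```

```text
1693 [0.54840607 0.07194327 0.17306666] [0.56722254 0.09459879 0.2122474 ] [0.55332713 0.08316045 0.19875161]
[ 68  97 113 111 115 116 110 132 118 127 136 442] [0.173 0.176 0.18  0.183 0.186 0.189 0.193 0.196 0.199 0.202 0.206 0.209
 0.212]
brightness [(202, 110), (208, 100), (214, 100), (220, 101), (226, 102), (232, 88), (238, 88), (244, 110), (250, 153), (256, 153)]
front [0.55238766 0.08179399 0.19155276] [-0.94440003 -0.32874591 -0.00589121] 0.0005489618792021365 1045 yaw -160.80697904415075
2d yaw -160.38532640641083 width [-0.00953944  0.01012254]
axis est [0.56005035 0.0840432 ]
top ((0.0, 0.0), (0.0, 0.0), 0.0) 0 nan
[[     0      0    640    480 305306]
 [   300    150     40     55   1894]] [[319.50445455 239.88145991]
 [318.78194298 178.01003168]]
body yaw -160.55874832188752 0.0006659002855693641 628 [0.55241345 0.08163629]
  return _methods._mean(a, axis=axis, dtype=dtype,
  ret = ret.dtype.type(ret / rcount)
```

View pics/yelc.png

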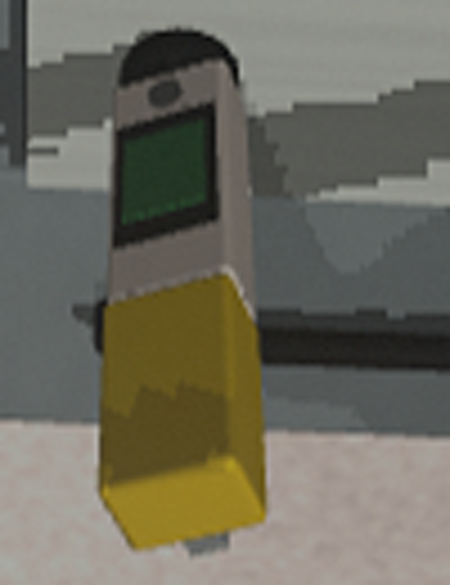

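The crop confirms the cap's front and +y side faces, with the clip behind. Both fits put the display normal at −160.6° and the axis near (0.560, 0.083). Now I'll move above it and recheck from the grasp approach pose.

```bash
cat >> h.py <<'E'
def Rd(a):
    a=np.radians(a);z=np.array([0,0,-1.]);y=np.array([np.cos(a),np.sin(a),0]);return np.c_[np.cross(y,z),y,z]
E
python3 - <<'E'
from cap import *
R=Rd(109.4)
bot.move_ptp([.560,.083,.30],R);eoat.gripper_to(.6,40);bot.move_linear([.560,.083,.255],v=.15);bot.wait(.3)
d=grab("wrist");pickle.dump(d,open("pre.pkl","wb"));save(d,"pics/pre.png")
s=bot.get_state();print(s["clock"],s["tool_pos"],s["joints"].round(),s["ft_force"],s["opening"])
m,P,u,v=facefit(d,(0,0,640,480));print(m.sum(),np.median(P,0),proj(d,[.56,.083,.212]))
V=d["img"].max(2)[v,u];print(np.histogram(V,bins=8))
T=P[(P[:,2]>.2085)];print(len(T),np.median(T[:,2]),cv2.minAreaRect((T[:,:2]*1000).astype(np.float32)))
F=P[P[:,2]<.206]
for i in range(4):
    c=F.mean(0)[:2];n=np.linalg.svd(F[:,:2]-c)[2][1];n*=-np.sign(n[0]);e=(F[:,:2]-c)@n;F=F[abs(e)<2.5*e.std()]
t=np.array([-n[1],n[0]]);s_=(F[:,:2]-c)@t;w=np.percentile(s_,[1,99])
print("yaw",np.degrees(np.arctan2(n[1],n[0])),w,"axis",c+t*w.mean()-n*.008,len(F),e.std())
E
```

```text
8.2917 [0.56036629 0.08302831 0.25568827] [  1.  20.  -6.  64.   0. -18.] [ 0.15625317 -0.0537776  -1.09993184] 0.6030487721070364
1731 [0.5552865  0.08187428 0.21014122] (np.float64(315.7254741080367), np.float64(267.74712497382575))
(array([678,  64, 662, 146,   0,  22,   4, 146]), array([ 80.,  91., 102., 113., 124., 135., 146., 157., 168.]))
1022 0.21085715465217808 ((559.0863037109375, 82.80157470703125), (14.860682487487793, 20.074617385864258), 19.902204513549805)
yaw -159.51944111677042 [-0.00961521  0.00965463] axis [0.56024659 0.08337717] 626 0.00020613810298874494
```

View pics/pre.png

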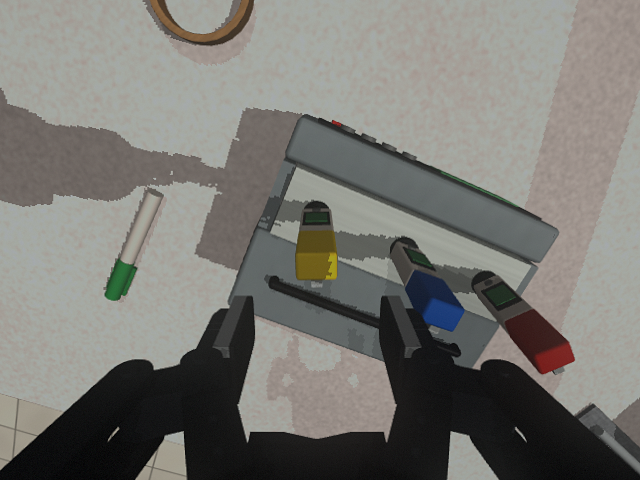

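Yellow sits at (316,255) and is aligned with the fingers. All measurements agree: axis (0.5597, 0.0831), yaw −160.1°. Descend and grip.

```bash
python3 - <<'E'
from h import *
R=Rd(109.9);p=[.5598,.0831]
bot.move_linear([*p,.23],R,v=.15);bot.move_linear([*p,.173],R,v=.08)
bot.wait(.2);f0=bot.get_state()["ft_force"]
eoat.gripper_to(.3);s=bot.get_state();print(s["opening"],s["ft_force"]-f0,s["grip_force"])
eoat.gripper_to(0.0,35);bot.wait(.3);s=bot.get_state()
print(s["clock"],s["tool_pos"],s["opening"],s["grip_force"],s["ft_force"]-f0,s["wrist_torque"])
E
```

```text
0.30030902124736675 [ 0.15088861 -0.48383155 -0.10301025] 0.0
10.55 [0.55983988 0.0830882  0.17307966] 0.2525088355342528 36.23814046382904 [-0.85835697 -0.38818524  0.47672511] [ 0.00537745  0.01157934 -0.03597082]
```

```bash
python3 - <<'E'
from h import *
R=Rd(109.9);p=[.5598,.0831]
f0=bot.get_state()["ft_force"]
for z in(.178,.19,.23,.275,.31):
    bot.move_linear([*p,z],R,v=.06);s=bot.get_state();print(z,(s["ft_force"]-f0).round(2),s["wrist_torque"].round(3),round(s["opening"],4))
bot.wait(.2)
d=grab("wrist");pickle.dump(d,open("held.pkl","wb"));save(d,"pics/held.png");print(bot.get_state()["clock"])
E
```

```text
0.178 [ 0.88  0.1  -1.39] [ 0.03   0.041 -0.005] 0.255
0.19 [ 0.57  0.19 -0.99] [ 0.014 -0.008  0.035] 0.2581
0.23 [ 0.35 -0.65 -0.98] [ 0.036  0.016 -0.003] 0.2531
0.275 [ 0.33  1.21 -1.71] [ 0.032  0.009 -0.   ] 0.2519
0.31 [ 0.29 -0.26 -0.92] [ 0.05  -0.002 -0.014] 0.251
13.85
```

View pics/held.png

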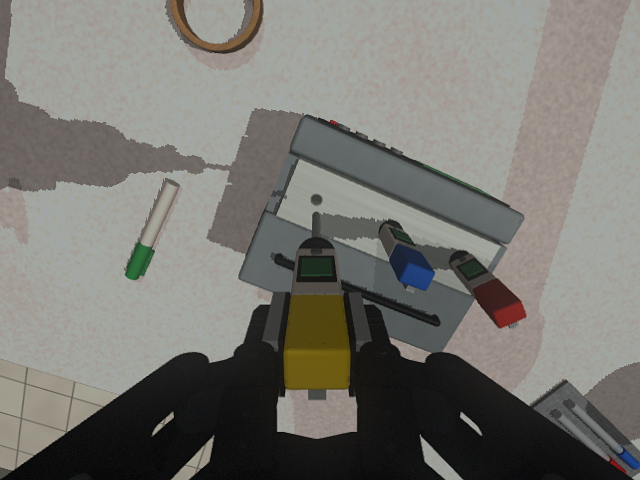

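Yellow is held between the pads with its stem clear of the well and the display visible at (318,266). Blue and red are still in their wells. Next is its pose in the tool frame.

```bash
cat > disp.py <<'E'
from h import *
def measure(d):
    """face normal and display centre in tool frame, from the wrist view"""
    d=dict(d);d["T"]=d["T_tool_cam"]
    hsv=cv2.cvtColor(d["img"],cv2.COLOR_RGB2HSV);H=hsv[...,0].astype(int);S=hsv[...,1]
    out={}
    P,u,v=pts(d);k=(P[:,2]>-.04)&(P[:,2]<.06)&(abs(P[:,1])<.0125)&(abs(P[:,0])<.02)
    P,u,v=P[k],u[k],v[k]
    yel=(abs(H-25)<8)&(S>140);iy=yel[v,u]
    for nm,F in(("cap",P[iy&(P[:,2]>-.034)&(P[:,2]<-.001)&(abs(P[:,1])<.009)]),("body",P[(~iy)&(P[:,2]>.004)&(P[:,2]<.05)&(abs(P[:,1])<.009)])):
        for i in range(4):
            c=F.mean(0);n=np.linalg.svd(F-c)[2][2];n*=np.sign(n[0]);e=(F-c)@n;F=F[abs(e)<2.5*e.std()]
        out[nm]=(c.round(4),n.round(4),len(F),e.std().round(5))
    g=((abs(H-72)<20)&(S>110)).astype(np.uint8);mk=np.zeros_like(g);mk[v,u]=1
    k,l,st,ce=cv2.connectedComponentsWithStats(g&mk);i=1+np.argmax(st[1:,4])
    q=np.argwhere(l==i)[:,::-1].astype(np.float32)
    o,r=ray(d,q[:,0],q[:,1]);n=np.array([1,0,0.]);D=o+r*(((.008-o[0]))/r[:,0])[:,None]
    rc=cv2.minAreaRect((D[:,1:]*1000).astype(np.float32));out["glass"]=(st[i],rc,D.min(0).round(4),D.max(0).round(4))
    return out
E
python3 - <<'E'
from disp import *
d=pickle.load(open("held.pkl","rb"))
for k,x in measure(d).items():print(k,x)
E
```

```text
cap (array([ 0.0078, -0.    , -0.0193]), array([ 1.    , -0.0059, -0.0034]), 2345, np.float64(0.00032))
body (array([0.0074, 0.0001, 0.0219]), array([ 0.9997, -0.0031, -0.0223]), 1462, np.float64(0.00042))
glass (array([301, 274,  31,   2,  60], dtype=int32), ((0.34676170349121094, 19.021760940551758), (13.605779647827148, 1.0899299383163452), 0.09431018680334091), array([ 0.008 , -0.0065,  0.0185]), array([0.008 , 0.0071, 0.0196]))
```

```bash
python3 - <<'E'
from disp import *
y=np.radians(101.3);n=np.array([np.cos(y),np.sin(y),0]);L=np.array([.573,-.2937,.2163])
for nm in("side","top"):
    d=pickle.load(open(nm+".pkl","rb"));P,u,v=pts(d);e=(P-L)
    k=(abs(e@n)<.009)&(np.linalg.norm(e,axis=1)<.042)
    m=np.zeros((480,640),np.uint8);m[v[k],u[k]]=1
    cs,_=cv2.findContours(m,cv2.RETR_EXTERNAL,cv2.CHAIN_APPROX_NONE);c=max(cs,key=cv2.contourArea);el=cv2.fitEllipse(c)
    o,r=ray(d,*el[0]);Lp=L-n*.0025;print(nm,k.sum(),el,(o+r*((Lp-o)@n)/(r@n)).round(4),P[k].mean(0).round(4),np.percentile(P[k]@n-L@n,[10,50,90]).round(4))
R=Rd(191.3);F=L+.12*n;p=F-R@np.array([.008,0,.028]);print(p)
bot.move_ptp(p+[0,0,.08],R);bot.wait(.3);bot.move_linear(p,R,v=.08);bot.wait(.5)
s=bot.get_state();print(s["clock"],s["tool_pos"],s["joints"].round(),s["opening"],s["grip_force"],s["ft_force"])
for nm in("wrist","side","top"):
    d=grab(nm);pickle.dump(d,open(nm+"F.pkl","wb"));save(d,f"pics/{nm}F.png")
    if nm=="wrist":
        for k,x in measure(d).items():print(k,x)
a=cv2.imread("pics/wristF.png")[:,:];b=cv2.resize(cv2.imread("pics/sideF.png")[90:250,300:440],(525,600))
cv2.imwrite("pics/fin.png",np.hstack([cv2.resize(a,(400,300)),cv2.resize(b,(262,300))]))
E
```

```text
side 483 ((369.0614013671875, 160.88119506835938), (21.63179588317871, 26.63898468017578), 117.87518310546875) [ 0.5714 -0.2966  0.2215] [ 0.572  -0.2975  0.2205] [-0.0067 -0.0036 -0.0004]
top 496 ((459.3219909667969, 230.41256713867188), (14.613691329956055, 40.011077880859375), 168.33062744140625) [ 0.5722 -0.2964  0.2303] [ 0.5727 -0.2972  0.2271] [-0.007  -0.0032 -0.0007]
[ 0.54791889 -0.16818132  0.2443    ]
17.4333 [ 0.54791903 -0.16817976  0.24434334] [ -24.   21.   -6.   63.    0. -126.] 0.25599092117177374 36.15767240524292 [ 0.13254801 -0.88620586 -1.44419898]Traceback (most recent call last):
  File "<stdin>", line 15, in <module>
  File "disp.py", line 15, in measure
    k,l,st,ce=cv2.connectedComponentsWithStats(g&mk);i=1+np.argmax(st[1:,4])
                                                         ~~~~~~~~~^^^^^^^^^^
    return _wrapfunc(a, 'argmax', axis=axis, out=out, **kwds)
    return bound(*args, **kwds)
ValueError: attempt to get argmax of an empty sequence
```

```bash
python3 - <<'E'
from disp import *
y=np.radians(101.3);n=np.array([np.cos(y),np.sin(y),0]);L=np.array([.573,-.2937,.2163]);t=np.array([-n[1],n[0],0])
for nm in("wrist","side","top"):
    d=grab(nm);pickle.dump(d,open(nm+"F.pkl","wb"));save(d,f"pics/{nm}F.png")
d=pickle.load(open("lens.pkl","rb"));w=pickle.load(open("wristF.pkl","rb"))
for nm,d in(("wrist0",d),("wristF",w),("side",pickle.load(open("side.pkl","rb"))),("top",pickle.load(open("top.pkl","rb")))):
    P,u,v=pts(d);e=P-L;k=(e@n<.003)&(e@n>-.018)&(np.linalg.norm(e,axis=1)<.05);q=P[k]
    if k.sum()<30: print(nm,k.sum());continue
    k2=abs((q-L)@t)<.006
    print(nm,k.sum(),"z hi/lo",np.percentile(q[k2][:,2],[1,90,95,99]).round(4) if k2.sum() else 0,"lat",np.percentile((q-L)@t,[1,99]).round(4))
a=cv2.imread("pics/wristF.png");b=cv2.resize(cv2.imread("pics/sideF.png")[90:250,300:440],(262,300))
cv2.imwrite("pics/fin.png",np.hstack([cv2.resize(a,(400,300)),b]))
s=bot.get_state();print(s["clock"])
# cap position in each fixed view
for nm in("side","top","wrist"):
    d=pickle.load(open(nm+"F.pkl","rb"));hsv=cv2.cvtColor(d["img"],cv2.COLOR_RGB2HSV);P,u,v=pts(d)
    C=s["tool_pos"]+[0,0,.019];k=(np.linalg.norm(P-C,axis=1)<.03)&(abs(hsv[v,u,0].astype(int)-25)<9)&(hsv[v,u,1]>130);q=P[k]
    print(nm,k.sum(),(np.median(q,0)-C).round(4) if k.sum() else 0, np.percentile(q[:,2],[2,98]).round(4) if k.sum() else 0)
E
```

```text
wrist0 6821 z hi/lo [0.183  0.2425 0.246  0.2482] lat [-0.0316  0.0313]
wristF 0
side 524 z hi/lo [0.1857 0.2499 0.2513 0.2528] lat [-0.0303  0.0336]
top 637 z hi/lo [0.1861 0.2511 0.2516 0.2528] lat [-0.0314  0.0328]
17.6333
side 98 [-0.0004  0.0057  0.0148] [0.2507 0.2858]
top 0 0 0
wrist 5950 [ 0.0015 -0.0062  0.016 ] [0.2465 0.2831]
```

View pics/fin.png

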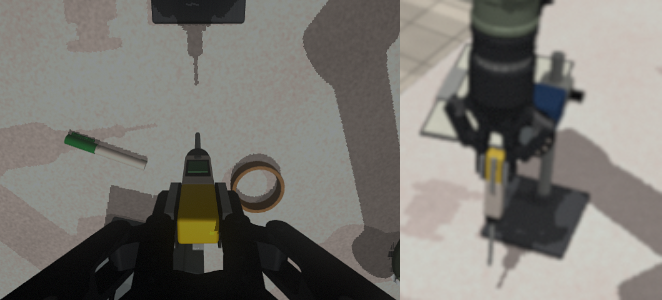

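The left half shows the display turned towards the camera's base plate, at the top of the view. The right half shows the stick hanging upright in front of the head. I'll check yaw against the base plate edge and the held pose, then apply a sub-millimetre trim.

```bash
python3 - <<'E'
from disp import *
w=pickle.load(open("wristF.pkl","rb"))
g=w["img"].max(2).astype(int);us=np.arange(325,475,3);vs=np.array([20+np.argmin(np.diff(g[20:70,u].astype(int))*-1) for u in us])
o,r=ray(w,us,vs+.5);E=o+r*((.014-o[2])/r[:,2])[:,None]
l=cv2.fitLine((E[:,:2]*1000).astype(np.float32),cv2.DIST_HUBER,0,.01,.01).ravel();print("edge dir",np.degrees(np.arctan2(l[1],l[0])),"expect 11.3",l[2:],vs.min(),vs.max())
d=dict(w);d["T"]=w["T_tool_cam"];hsv=cv2.cvtColor(d["img"],cv2.COLOR_RGB2HSV)
P,u,v=pts(d);k=(abs(hsv[v,u,0].astype(int)-25)<9)&(hsv[v,u,1]>130)&(P[:,2]>-.034)&(P[:,2]<-.001)&(abs(P[:,1])<.009)&(abs(P[:,0])<.02);F=P[k]
for i in range(4):
    c=F.mean(0);n=np.linalg.svd(F-c)[2][2];n*=np.sign(n[0]);e=(F-c)@n;F=F[abs(e)<2.5*e.std()]
print("cap",c,n,len(F))
E
```

```text
edge dir 15.350428 expect 11.3 [ 514.88293 -315.87747] 20 65
cap [ 7.75377151e-03 -1.01738457e-05 -1.92655973e-02] [ 0.99998677 -0.0015047  -0.0049195 ] 2349
```

```bash
python3 - <<'E'
from disp import *
w=pickle.load(open("wristF.pkl","rb"))
g=cv2.GaussianBlur(w["img"].max(2),(3,3),0).astype(int)
us=np.r_[315:375:2,410:480:2];vs=np.array([25+np.argmax(np.diff(g[25:65,u])) for u in us]);k=abs(vs-np.median(vs))<4;print(k.sum(),np.median(vs))
o,r=ray(w,us[k],vs[k]+.5);E=o+r*((.014-o[2])/r[:,2])[:,None]
l=cv2.fitLine((E[:,:2]*1000).astype(np.float32),cv2.DIST_HUBER,0,.01,.01).ravel();print("edge dir",np.degrees(np.arctan2(l[1],l[0])))
# same edge & plate outline from the top view
t=pickle.load(open("top.pkl","rb"));m=(t["img"].max(2)<75).astype(np.uint8);m[:,:425]=0;m[:,515:]=0;m[:200]=0;m[285:]=0
cs,_=cv2.findContours(m,cv2.RETR_EXTERNAL,cv2.CHAIN_APPROX_NONE);c=max(cs,key=cv2.contourArea)[:,0]
b=c[(c[:,1]>262)];b=b[(b[:,0]>445)&(b[:,0]<500)];o,r=ray(t,b[:,0],b[:,1]);E=o+r*((.014-o[2])/r[:,2])[:,None]
l=cv2.fitLine((E[:,:2]*1000).astype(np.float32),cv2.DIST_HUBER,0,.01,.01).ravel();print("side edge",len(b),np.degrees(np.arctan2(l[1],l[0])))
E
```

```text
32 37.0
edge dir 11.475232
side edge 54 -78.989235
```

All the yaw checks agree with 101.3° to within 0.3°. I'll apply the small trim, let it settle and hand in.

```bash
python3 - <<'E'
from disp import *
s=bot.get_state();bot.move_linear([.54743,-.16828,.2450],Rd(191.3),v=.02);bot.wait(1.0)
s=bot.get_state();print(s["clock"],s["tool_pos"],s["opening"],s["grip_force"],abs(s["dq"]).max())
print(bot.sign_off())
E
```

```text
18.8833 [ 0.54740792 -0.16827709  0.24500099] 0.2521033163641312 36.15744888782501 0.12386552016306081
the job is handed in; nothing more can be done
None
```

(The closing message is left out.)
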